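# Close the keeper and press the mask cover onto a bauble spray jig

### The job

Two baubles lie in the wooden spray jig with their sticks across the notched rest: swing the steel keeper bar shut over the sticks until it clicks into its catch. Then pick up the aluminium mask cover with the bar handle, slide it over the jig's two locating pins, either way round, until it drops on, and press it fully down onto its stops against the lifting springs, with both baubles still in their nests and the other things on the bench left alone. Finish while still holding the cover pressed down: do not let go, or the springs lift it again.

Things in the scene. Friction and masses are not known exactly. Their poses are not given: they have to be found in the camera images.
- jig: wooden spray jig, fixed: base 250 (x) x 150 (y, from -47 to +103) x 12. Origin on the table at the middle of the row of nests; x along the row, +y to the side where the sticks stick out. Nests at x = +-52, y = 0. At each end (x = +-90 to 112) a pair of cheeks at y = +-13 to +-37, tops 66 above the table: the cover's stops. A pin stands between each pair. Notched stick rest at y = 60 to 68, 47 high
- pin_near (a point): tip of the steel locating pin at x = -98, y = 0 of the jig, 81 above the table. Pin 10 diameter, the top 4 tapering to a flat tip 6.4 across. Round it a spring sleeve 18 across, its top 72 above the table when free, pushed down 6 to the level of the stops. The two sleeves together push up with 8 N when free, 12.8 N at the stops
- pin_far (a point): tip of the same kind of pin with the same kind of sleeve, at x = +98, y = 0 of the jig, 81 above the table
- nest_near (a point): where the centre of the near bauble rests: x = -52, y = 0 of the jig, 44.6 above the table
- nest_far (a point): where the centre of the far bauble rests: x = +52, y = 0 of the jig, 44.6 above the table
- bauble_near: loose red bauble 60 across in the nest at x = -52 of the jig, about 35 g; origin at its centre; its top is 74.6 above the table. A stick 5 thick, 105 long, runs from it along +y over the notched rest
- bauble_far: the same kind of bauble in the nest at x = +52 of the jig
- keeper (a joint): keeper bar turning level about an upright hinge: 0 = shut (along the row, over both sticks, at its stop), grows as it opens to the jig's +y side, up to 1.25 rad; starts at 0.6 to 1.0. Stays where it is left (friction 0.05 N m). The last 0.12 rad pass over a spring ball catch (about 3 to 6 N at the knob), then it snaps into a groove at 0
- keeper_pivot (a point): hinge axis of the keeper bar at the bar's underside, 49.5 above the table, at x = +90, y = +84 of the jig. Shut, the bar points to the jig's -x; seen from above it turns clockwise as it opens
- keeper_knob (a point): on the axis of the upright round black knob at the bar's free end, 79.5 above the table and 186 from the hinge axis. Knob 16 diameter from 70.5 to 87.5 above the table, a neck of 10 diameter below it; bar 12 wide, its top 61.5 above the table
- cover: mask cover, flat on the table, handle up: aluminium plate 232 (x) x 76 (y) x 5, 0.26 to 0.47 kg; origin at the centre of its underside. Windows 44 across at x = +-52. Locating holes 12.5 across at x = +-98, y = 0, closed above by caps 22 across, 15 high (17 deep in all). Either way round fits. Underside above the table: 81 on the pin tips, 72 on the springs, 66 fully down on the stops
- cover_handle (a point): middle of the wooden handle bar of the cover, 38 above the cover's underside at the centre: bar 16 wide (along the cover's x), 62 long (along its y), 18 high, on two posts 10 thick at y = +-24
- hole_a (a point): centre of the cover's locating hole at x = -98, at the underside
- hole_b (a point): centre of the cover's locating hole at x = +98, at the underside
- brush: flat wooden brush about 170 long lying on the table between the jig and the cover; origin under its middle. A bystander: leave alone
- jar: closed amber glass jar 64 across and 75 high; origin at the centre of its underside. A bystander: leave alone
- glue: white plastic bottle 56 across and 130 high; origin at the centre of its underside. A bystander: leave alone
- spatula: spatula with a wooden handle, about 190 long, lying flat; origin under its middle. A bystander: leave alone
- stand: fixed wooden block 50 x 110 x 26 high with two finished baubles on upright sticks, 162 high in all, behind the jig; origin at the centre of its underside. Keep clear of it
Things that resemble listed ones, but are neither listed nor needed, are in the scene too. What is shaped like the bauble_near but blue is not meant.

How it is judged:
By the outcome, as a careful person would: the job done as asked, in the order asked, and still so for the second after the job is handed in, while the arm keeps its last pose, push and grip.
It also fails if it takes over 64 s, if anything falls off the work surface, if the arm or the gripper's body presses on something with over 40 N, if the wrist force passes 120 N, or if a joint passes its speed limit or range.

### The arm

A 6-joint arm with a two-finger parallel gripper is mounted at the origin on the work surface. World frame = base frame: x ahead of the robot, y to its left, z up, the work surface at z = 0. Lengths are in mm, angles in rad, forces in N, time in s.
With the tool pointing down it reaches from about 300 to 775 mm from the base axis. Payload 14.6 kg.
Tool frame: the origin (TCP) lies on the centre line of the jaws, within the pads' length; the fingertips stand ahead of it and the grasp point (between the pads) is the TCP (manip.tip_reach is the z of the fingertips in the tool frame, in mm); z points along the fingers, y is the direction in which the jaws open and shut (so a half turn about z gives the same grasp; the last joint's range is limited). The gripper opens to 94 mm and grips with 3 to 60 N. Pads are 16 mm wide; open, the fingers measure 119 mm over their backs; the gripper's body (75 mm by 177 mm) begins 78 mm behind the grasp point.
Start: joints at [1.037, 0.3, 1.521, -0, 1.321, -0.067], TCP at [247.513, 491.148, 224.446] pointing down, gripper open.
Joint ranges: [-3.03, 3.03], [-0.79, 2.21], [0.23, 2.52], [-1.04, 4.18], [0, 3.07], [-2.55, 2.55]. Speed limits (rad/s): [2.22, 2.22, 2.57, 3.14, 3.14, 3.14].

### API

Orientations are given as [roll, pitch, yaw] about the fixed x, y, z axes, in that order (R = Rz(yaw) Ry(pitch) Rx(roll)).
In Python, from cell import manip, camera, search_frame, masks_of, tip_of gives the robot as it stands.
- The arm moves only by the tool send_rows, never from a script. Its argument "plan" is a list of rows, each an object with "travel": the shift along the tool's x, y, z in mm, a list of three; "delta_rot": the turn, a rotation vector about the tool's x, y, z in degrees, a list of three; "fingers": the gripper's target within -1 to 1 (shut at 1, half-way at 0, fully open at -1). In form: [{"travel": [dx, dy, dz], "delta_rot": [wx, wy, wz], "fingers": fingers}, ...]. A call has 1 to 20 rows; each row shifts and turns the commanded pose from where the row before left it, along the tool's axes as they then stand; what a row does not reach is not made up. A row lasts 1/8 s, in which the tool goes at most 62.5 mm and 10.7 degrees, less where a joint would pass 70% of its speed; a pose out of reach is approached as far as the arm can. A call is refused whole if a number of a shift passes 62.5 or a number of a turn 10.7, either way. A call with a gripper value outside its range is refused whole. The fingers move at their own pace and stop on an object; "grip_force" is the grip in N (left out, the last holds). Time passes only in rows, so rows that do not move let the fingers close. It gives the time, the measured TCP pose, the force and the opening at its end, in the units of the state.
- manip.read_state(): the state, without advancing time (a new reading comes with each control period).
- camera(name): name is "side" or "top"; returns a dict with "color" (420x560x3 uint8, red, green, blue), "z_map" (420x560 float32, mm along the optical axis (not along the pixel's ray), 0 where there is no reading), "fov_y" (degrees; the focal length in pixels is half the picture's height over the tangent of half this angle, whatever the lens; pixels are square), "cx", "cy" (the principal point, pixels), "world_from_camera" (4x4, takes a point from camera to world coordinates). Camera axes: x right, y up, looking along -z (the intrinsics and any distortion apply to the point x, -y, -z); pixel columns grow to the right and rows downward; lengths in mm; the calibration is good to about 2 mm. A picture is of the moment at which its call begins.
- manip.sign_off(): hands the job in, once; it reports no verdict.
Trained networks look in the newest picture that a camera, given by its name, has taken for a name from the list of things; names that differ only in an ending like _2 or _b are one class to them, and where a whole thing is asked for, a point or a joint stands for the part that bears it (a point fixed in the world has none). Each returns a list of dicts, best first, with "confidence" (0 to 1); they miss things now and then, are a little off and sometimes report something else, mostly with a low value. They report only what shows in the picture. A call takes as long as a camera call. They do not tell look-alikes from the thing itself.
- search_frame(name, camera): "at" ([x, y, z] in mm, in the coordinates of the camera as it stood for that picture, good to about 4 mm: the middle of the surface that is visible of it).
- masks_of(name, camera): "region" (420x560 bool, what is visible of it).
- tip_of(name, camera): "at" ([x, y, z] in mm, in the coordinates of the camera as it stood for that picture, good to about 4 mm: a listed point, or the origin of a listed thing).
The state is a dict: "clock": time; "joints": joint angles; "qd": joint speeds; "effort": joint torques, N m; "eef_pos": TCP position; "eef_rot": TCP orientation; "wrist_force": force on the tool from outside, world axes, zero at the start; "moment": the same for the moment, N m; "finger_gap": finger opening in mm.
Only numpy, scipy, OpenCV 4.12 (cv2) and the standard library are available. Lean on these libraries where they do the work, as an engineer would, in place of code of your own. Each camera call takes 0.05 s, during which the arm holds its last target. There are 200 camera calls.

## Working session

There is one attempt and no reset: what is moved stays moved. The work goes in short steps, Python scripts to look and compute and a tool call to move; the robot and the scene stay as the last step left them, time stands still between calls to the robot, and variables do not carry over. Pictures are saved under pics/ and viewed, about 8 in all and at most 12, crops included, and the job is handed in when it is done.

Besides the shell and the picture viewer there is one more tool, called after ">>>" in YAML: its name, and indented under it one key for each argument. send_rows: Moves the arm, as the interface text tells. Its arguments: {"type":"object","properties":{"plan":{"type":"array"},"grip_force":{"type":"number"}},"required":["plan"]}

```bash
mkdir -p pics; cat > h.py <<'E'
import numpy as np, cv2
from cell import manip, camera, search_frame, masks_of, tip_of
def W(c,p): return (c["world_from_camera"]@np.r_[p,1])[:3]
def cloud(c):
    z=c["z_map"]; h,w=z.shape; f=h/2/np.tan(np.radians(c["fov_y"])/2)
    u,v=np.meshgrid(np.arange(w),np.arange(h))
    P=np.stack([(u-c["cx"])/f*z,-(v-c["cy"])/f*z,-z,np.ones_like(z)],-1)
    return (P@c["world_from_camera"].T)[...,:3]
def px(c,p):
    q=np.linalg.inv(c["world_from_camera"])@np.r_[p,1]; f=420/2/np.tan(np.radians(c["fov_y"])/2)
    return [round(float(c["cx"]-f*q[0]/q[2])),round(float(c["cy"]+f*q[1]/q[2]))]
E
python3 - <<'E'
from h import *
print(manip.read_state(), manip.tip_reach)
for n in("top","side"):
    c=camera(n); cv2.imwrite(f"pics/{n}0.png",c["color"][...,::-1]); np.save(n+"0.npy",c,allow_pickle=True)
    print(n,c["fov_y"],c["cx"],c["cy"],{k:0 for k in c if k not in("color","z_map")}.keys(),c["world_from_camera"].round(3).tolist())
    for k in "jig pin_near pin_far nest_near nest_far bauble_near bauble_far keeper_pivot keeper_knob cover cover_handle hole_a hole_b brush jar glue spatula stand".split():
        for d in tip_of(k,n)[:4]:
            w=W(c,d["at"]); print(n,k,round(d["confidence"],2),w.round(1),px(c,w))
E
```

```text
{'clock': 0.0, 'joints': array([ 1.03739638e+00,  3.00460391e-01,  1.52157126e+00,  2.74724646e-05,
        1.32070421e+00, -6.66441782e-02]), 'qd': array([-0.00210562,  0.00055639,  0.00111431, -0.00011515,  0.00173548,
       -0.00023232]), 'effort': array([-7.84472359e-04, -5.31798577e+01, -3.52748358e+01,  7.08164927e-02,
        2.42700346e-02, -8.12656140e-05]), 'eef_pos': array([247.39239699, 490.95354387, 223.89634777]), 'eef_rot': array([-3.14045375e+00, -1.02683052e-04,  2.67483001e+00]), 'wrist_force': array([-0.27164007,  0.03401873, -0.2506786 ]), 'moment': array([0.00915327, 0.0301908 , 0.01011698]), 'finger_gap': 94.16534294524534} 19.0
top 52.81067943027946 272.6814346764169 208.14750272366535 dict_keys(['fov_y', 'cx', 'cy', 'world_from_camera']) [[0.004, 0.993, -0.119, 418.409], [-1.0, 0.005, 0.009, 13.779], [0.01, 0.119, 0.993, 1167.496], [0.0, 0.0, 0.0, 1.0]]
top pin_near 0.95 [465.  125.2  80.3] [225, 240]
top pin_near 0.51 [507.8 130.8  47.1] [225, 225]
top pin_near 0.28 [613.7 142.   46. ] [221, 185]
top pin_far 0.63 [613.  139.6  47.2] [222, 186]
top pin_far 0.
[... 2420 characters left out ...]
5.    -3. ] [320, 297]
side hole_a 0.58 [616.7 137.5  44.3] [287, 187]
side hole_a 0.54 [ 7.546e+02 -1.153e+02  3.000e-01] [365, 239]
side hole_b 0.84 [ 563.1 -295.    -3. ] [320, 297]
side hole_b 0.58 [616.7 137.5  44.3] [287, 187]
side hole_b 0.54 [ 7.546e+02 -1.153e+02  3.000e-01] [365, 239]
side brush 0.94 [579.1 -77.4  -1.1] [297, 241]
side brush 0.72 [660.6 139.1  78.9] [301, 174]
side brush 0.28 [ 476.  -318.    34.7] [286, 298]
side jar 0.76 [417.7 -94.7   7.5] [237, 252]
side jar 0.56 [ 5.622e+02 -2.926e+02 -3.000e-01] [320, 296]
side glue 0.58 [ 7.548e+02 -1.175e+02 -1.000e-01] [366, 239]
side spatula 0.67 [439.6 350.    0.5] [217, 176]
side stand 0.9 [778.5 132.2  -5.6] [338, 195]
```

```bash
python3 - <<'E'
import cv2
t=cv2.imread("pics/top0.png");cv2.imwrite("pics/t1.png",cv2.resize(t[90:340,90:430],None,fx=2.3,fy=2.3,interpolation=2))
s=cv2.imread("pics/side0.png");cv2.imwrite("pics/s1.png",cv2.resize(s[90:350,120:420],None,fx=2.3,fy=2.3,interpolation=2))
E
```

```text
(no output)
```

View pics/t1.png

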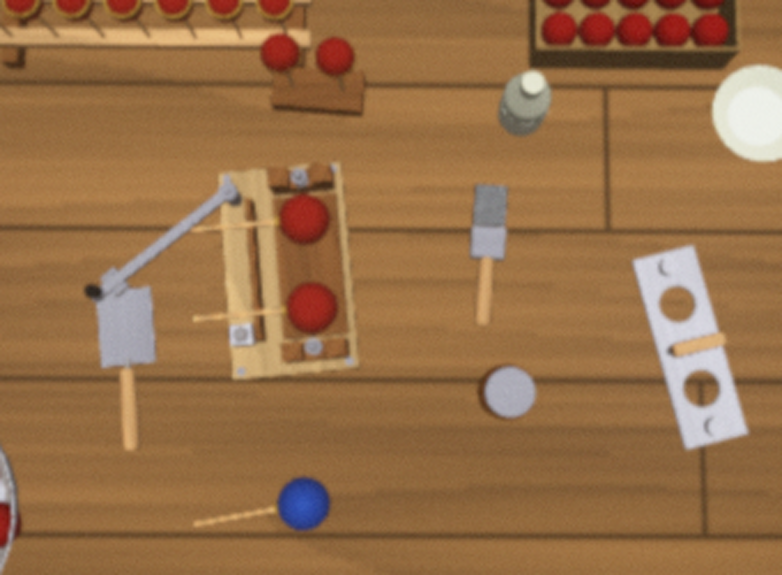

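View pics/s1.png

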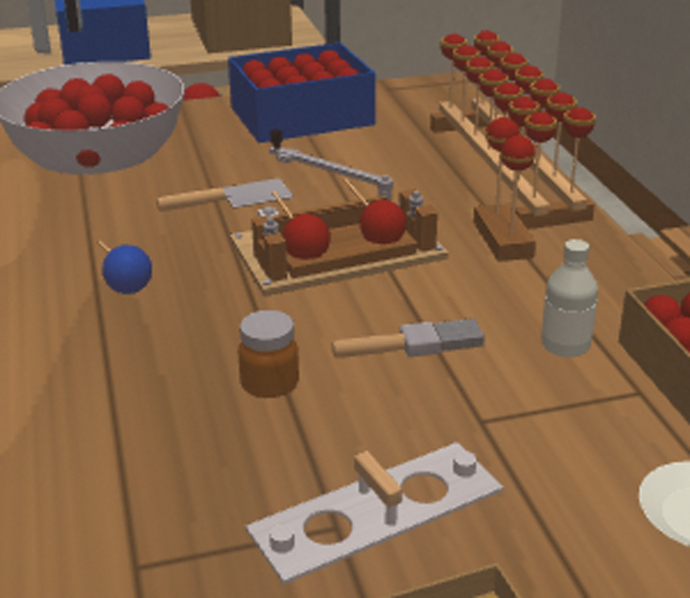

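The top crop shows the keeper knob at crop (93,291), the jig pins at (300,177) and (313,346), and the cover handle at (698,345), with caps at (665,267) and (711,427).

What could be mistaken:
- **Baubles:** the blue bauble at (303,503), the two on the stand at (280,50) and (335,55), and those in the bowl, box and rack. The right ones are the two in the jig.
- **Cover:** only one, with no look-alike.
- **Knob:** only one, at the bar's end.

Next I'll fit the poses jointly.

```bash
cat >> h.py <<'E'
from scipy.optimize import least_squares
J=dict(pin_near=(-98,0,81),pin_far=(98,0,81),nest_near=(-52,0,44.6),nest_far=(52,0,44.6),keeper_pivot=(90,84,49.5))
C=dict(cover_handle=(0,0,38),cover=(0,0,0),hole_a=(-98,0,0),hole_b=(98,0,0))
def fit(model,obs,guess):
    # obs: list (name, xyz); holes matched either way
    def r(p):
        o=[]
        for n,w in obs:
            m=model[n]; c,s=np.cos(p[2]),np.sin(p[2])
            e=[np.hypot(*(d:=np.array([p[0]+c*a-s*b-w[0],p[1]+s*a+c*b-w[1]]))) for a,b in ([m[:2],(-m[0],m[1])] if n[:4]=="hole" else [m[:2]])]
            k=int(np.argmin(e)); a,b=([m[:2],(-m[0],m[1])] if n[:4]=="hole" else [m[:2]])[k]
            o+= [p[0]+c*a-s*b-w[0],p[1]+s*a+c*b-w[1]]
        return o
    f=least_squares(r,guess,x_scale=(1,1,.01),loss="soft_l1",f_scale=3); return f.x
def gather(names,cams,N,near,tol=12):
    out={k:[] for k in cams}
    for _ in range(N):
        for cn in cams:
            c=camera(cn)
            for n in names:
                for d in tip_of(n,cn):
                    w=W(c,d["at"])
                    if d["confidence"]>.3 and near(n,w): out[cn].append((n,w))
    return out
E
cat > m1.py <<'E'
from h import *
def P(p,a): c,s=np.cos(p[2]),np.sin(p[2]); return np.array([p[0]+c*a[0]-s*a[1],p[1]+s*a[0]+c*a[1]])
gj=(564,133.5,.08); gc=(472,-318,.266)
def near(n,w):
    if n=="keeper_knob": return np.hypot(w[0]-524,w[1]-369)<15
    M,g=(J,gj) if n in J else (C,gc)
    al=[M[n]]+([(-M[n][0],0,0)] if n[:4]=="hole" else [])
    return min(np.hypot(*(P(g,a)-w[:2])) for a in al)<12
o=gather(list(J)+list(C)+["keeper_knob"],("top","side"),4,near)
for cn in list(o)+["both"]:
    ob=o[cn] if cn!="both" else o["top"]+o["side"]
    print(cn,"jig",fit(J,[x for x in ob if x[0] in J],gj).round(3),"cover",fit(C,[x for x in ob if x[0] in C],gc).round(3),"knob",np.mean([w for n,w in ob if n=="keeper_knob"],0).round(1))
E
python3 m1.py
```

```text
top jig [5.62882e+02 1.35916e+02 9.40000e-02] cover [ 4.70932e+02 -3.17181e+02  2.67000e-01] knob [524.1 372.2  81. ]
side jig [5.63192e+02 1.33425e+02 9.90000e-02] cover [ 4.70183e+02 -3.17766e+02  2.51000e-01] knob [526.  364.3  74.9]
both jig [5.62990e+02 1.34717e+02 9.50000e-02] cover [ 4.70626e+02 -3.17492e+02  2.59000e-01] knob [525.  368.2  78. ]
```

>>> send_rows:
  plan:
    - {"travel":[-50.5,2.6,0],"delta_rot":[0,0,0],"fingers":0}
    - {"travel":[-50.5,2.6,0],"delta_rot":[0,0,0],"fingers":0}
    - {"travel":[-50.5,2.6,0],"delta_rot":[0,0,0],"fingers":0}
    - {"travel":[-50.5,2.6,0],"delta_rot":[0,0,0],"fingers":0}
    - {"travel":[-50.5,2.6,0],"delta_rot":[0,0,0],"fingers":0}
    - {"travel":[-50.5,2.6,0],"delta_rot":[0,0,0],"fingers":0}
    - {"travel":[0,0,33],"delta_rot":[0,0,7.7],"fingers":0}
    - {"travel":[0,0,33],"delta_rot":[0,0,7.7],"fingers":0}
    - {"travel":[0,0,33],"delta_rot":[0,0,7.7],"fingers":0}
    - {"travel":[0,0,0],"delta_rot":[0,0,0],"fingers":0}

```text
clock: 7.55
eef_pos: [524.2, 368.1, 123.2]
eef_rot: [-3.137, -0.001, 2.272]
wrist_force: [-0.2, 0.5, 0.5]
finger_gap: 47.0
```

```bash
python3 - <<'E'
from h import *
s=manip.read_state();print(s["eef_pos"],s["eef_rot"],s["finger_gap"])
c=camera("side");p=px(c,[525,368,79]);print(p)
a=c["color"][max(0,p[1]-75):p[1]+65,p[0]-90:p[0]+90,::-1];cv2.imwrite("pics/a.png",cv2.resize(a,None,fx=4,fy=4,interpolation=2))
E
```

```text
[524.24090473 368.12411366 123.21425002] [-3.13719673e+00 -5.98625259e-04  2.27241137e+00] 46.96417066130616
[240, 149]
```

View pics/a.png

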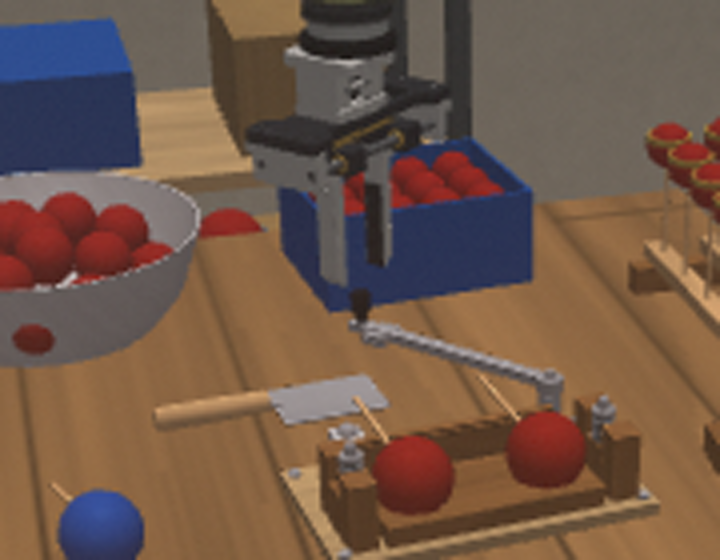

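The knob at crop (361,305) sits centred below the jaws, so I'll lower and close on it.

>>> send_rows:
  plan:
    - {"travel":[0,0,18],"delta_rot":[0,0,0],"fingers":0}
    - {"travel":[0,0,18],"delta_rot":[0,0,0],"fingers":0}
    - {"travel":[0,0,0],"delta_rot":[0,0,0],"fingers":1}
    - {"travel":[0,0,0],"delta_rot":[0,0,0],"fingers":1}
    - {"travel":[0,0,0],"delta_rot":[0,0,0],"fingers":1}
    - {"travel":[0,0,0],"delta_rot":[0,0,0],"fingers":1}
  grip_force: 12

```text
clock: 8.35
eef_pos: [525.4, 368.9, 90.0]
eef_rot: [3.141, 0.0, 2.272]
wrist_force: [-0.8, 1.0, 1.5]
finger_gap: 15.5
```

>>> send_rows:
  plan:
    - {"travel":[-0.7,-16.2,0],"delta_rot":[0,0,-5],"fingers":1}
    - {"travel":[-0.7,-16.2,0],"delta_rot":[0,0,-5],"fingers":1}
    - {"travel":[-0.7,-16.2,0],"delta_rot":[0,0,-5],"fingers":1}
    - {"travel":[-0.7,-16.2,0],"delta_rot":[0,0,-5],"fingers":1}
    - {"travel":[-0.7,-16.2,0],"delta_rot":[0,0,-5],"fingers":1}
    - {"travel":[-0.7,-16.2,0],"delta_rot":[0,0,-5],"fingers":1}
    - {"travel":[-0.7,-16.2,0],"delta_rot":[0,0,-5],"fingers":1}
    - {"travel":[-0.7,-16.2,0],"delta_rot":[0,0,-5],"fingers":1}
    - {"travel":[-0.7,-16.2,0],"delta_rot":[0,0,-5],"fingers":1}
    - {"travel":[0,0,0],"delta_rot":[0,0,0],"fingers":1}

```text
clock: 9.6
eef_pos: [460.1, 242.0, 90.0]
eef_rot: [3.141, 0.001, 3.055]
wrist_force: [2.3, -0.1, 1.5]
finger_gap: 15.8
```

>>> send_rows:
  plan:
    - {"travel":[-0.1,-6.5,0],"delta_rot":[0,0,-2],"fingers":1}
    - {"travel":[-0.1,-6.5,0],"delta_rot":[0,0,-2],"fingers":1}
    - {"travel":[-0.1,-6.5,0],"delta_rot":[0,0,-2],"fingers":1}
    - {"travel":[-0.1,-5,0],"delta_rot":[0,0,-1.5],"fingers":1}
    - {"travel":[0,-3.2,0],"delta_rot":[0,0,-1],"fingers":1}
    - {"travel":[0,0,0],"delta_rot":[0,0,0],"fingers":1}

```text
clock: 10.35
eef_pos: [459.9, 214.5, 89.9]
eef_rot: [-3.141, 0.001, -3.078]
wrist_force: [2.1, -2.7, 7.0]
finger_gap: 15.3
```

>>> send_rows:
  plan:
    - {"travel":[0,-3,0],"delta_rot":[0,0,-1],"fingers":1}
    - {"travel":[0,-2,0],"delta_rot":[0,0,-0.5],"fingers":1}
    - {"travel":[0,0,0],"delta_rot":[0,0,0],"fingers":1}

```text
clock: 10.72
eef_pos: [460.3, 209.5, 89.8]
eef_rot: [-3.141, 0.001, -3.052]
wrist_force: [3.3, -1.1, 5.7]
finger_gap: 15.4
```

>>> send_rows:
  plan:
    - {"travel":[0,-1.5,0],"delta_rot":[0,0,0],"fingers":1}
    - {"travel":[0,-1.5,0],"delta_rot":[0,0,0],"fingers":1}
    - {"travel":[0,0,0],"delta_rot":[0,0,0],"fingers":1}

```text
clock: 11.1
eef_pos: [460.4, 207.9, 89.9]
eef_rot: [3.139, 0.002, -3.052]
wrist_force: [2.9, 10.3, 4.1]
finger_gap: 15.6
```

>>> send_rows:
  plan:
    - {"travel":[0,-1.5,0],"delta_rot":[0,0,0],"fingers":1}
    - {"travel":[0,0,0],"delta_rot":[0,0,0],"fingers":1}

```text
clock: 11.35
eef_pos: [460.4, 207.5, 89.9]
eef_rot: [3.137, 0.002, -3.052]
wrist_force: [2.1, 19.4, 3.4]
finger_gap: 15.6
```

>>> send_rows:
  plan:
    - {"travel":[0,2.5,0],"delta_rot":[0,0,0],"fingers":1}
    - {"travel":[0,0,0],"delta_rot":[0,0,0],"fingers":0}
    - {"travel":[0,0,0],"delta_rot":[0,0,0],"fingers":0}
    - {"travel":[0,0,-15],"delta_rot":[0,0,0],"fingers":0}
    - {"travel":[0,0,-50],"delta_rot":[0,0,0],"fingers":0}
    - {"travel":[0,0,-50],"delta_rot":[0,0,0],"fingers":0}
    - {"travel":[0,0,-45],"delta_rot":[0,0,0],"fingers":0}

```text
clock: 12.22
eef_pos: [459.7, 207.5, 252.3]
eef_rot: [3.141, 0.001, -3.052]
wrist_force: [0.2, 0.2, -0.1]
finger_gap: 46.5
```

```bash
python3 - <<'E'
from h import *
s=manip.read_state();print(s["clock"],s["eef_pos"],s["eef_rot"])
c=camera("side");p=px(c,[540,160,60])
a=c["color"][p[1]-60:p[1]+60,p[0]-80:p[0]+80,::-1];cv2.imwrite("pics/b.png",cv2.resize(a,None,fx=5,fy=5,interpolation=2))
E
```

```text
12.225 [459.67177259 207.50120495 252.3240045 ] [ 3.14136437e+00  1.07442321e-03 -3.05187244e+00]
```

View pics/b.png

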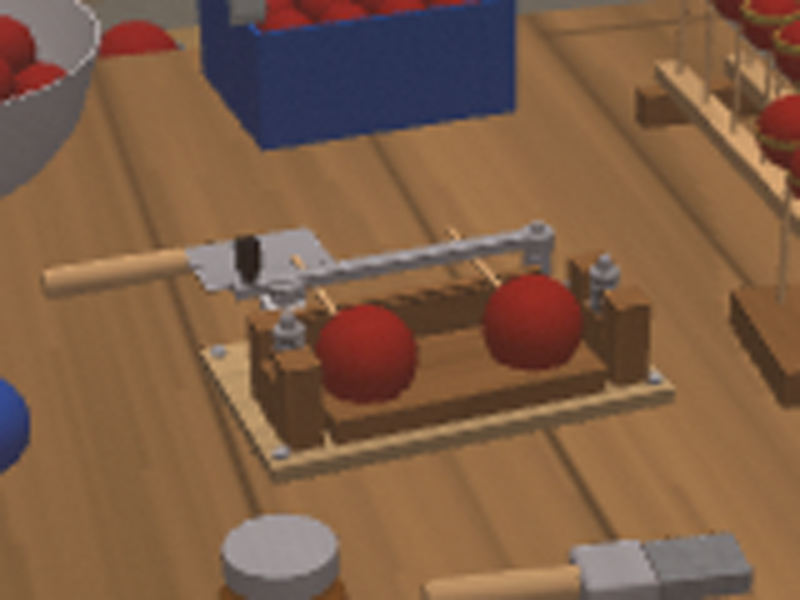

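The keeper lies shut over both sticks with its end in the catch at (280,292), and both baubles sit in their nests. Next is the cover.

>>> send_rows:
  plan:
    - {"travel":[3.6,-52.4,0],"delta_rot":[0,0,0],"fingers":0}
    - {"travel":[3.6,-52.4,0],"delta_rot":[0,0,0],"fingers":0}
    - {"travel":[3.6,-52.4,0],"delta_rot":[0,0,0],"fingers":0}
    - {"travel":[3.6,-52.4,0],"delta_rot":[0,0,0],"fingers":0}
    - {"travel":[3.6,-52.4,0],"delta_rot":[0,0,0],"fingers":0}
    - {"travel":[3.6,-52.4,0],"delta_rot":[0,0,0],"fingers":0}
    - {"travel":[3.6,-52.4,0],"delta_rot":[0,0,0],"fingers":0}
    - {"travel":[3.6,-52.4,0],"delta_rot":[0,0,0],"fingers":0}
    - {"travel":[3.6,-52.4,0],"delta_rot":[0,0,0],"fingers":0}
    - {"travel":[3.6,-52.4,0],"delta_rot":[0,0,0],"fingers":0}
    - {"travel":[0,0,17],"delta_rot":[0,0,10],"fingers":0}
    - {"travel":[0,0,17],"delta_rot":[0,0,10],"fingers":0}
    - {"travel":[0,0,17],"delta_rot":[0,0,10],"fingers":0}
    - {"travel":[0,0,17],"delta_rot":[0,0,10],"fingers":0}
    - {"travel":[0,0,17],"delta_rot":[0,0,10],"fingers":0}
    - {"travel":[0,0,17],"delta_rot":[0,0,10],"fingers":0}
    - {"travel":[0,0,17],"delta_rot":[0,0,10],"fingers":0}
    - {"travel":[0,0,17],"delta_rot":[0,0,10],"fingers":0}
    - {"travel":[0,0,0],"delta_rot":[0,0,0],"fingers":0}

```text
clock: 14.65
eef_pos: [470.6, -317.1, 113.0]
eef_rot: [-3.14, -0.002, 1.836]
wrist_force: [0.2, -0.8, -0.5]
finger_gap: 47.0
```

```bash
python3 - <<'E'
from h import *
s=manip.read_state();print(s["clock"],s["eef_pos"],s["eef_rot"])
c=camera("side");p=px(c,[470,-318,40])
a=c["color"][p[1]-60:p[1]+60,p[0]-80:p[0]+80,::-1];cv2.imwrite("pics/c.png",cv2.resize(a,None,fx=5,fy=5,interpolation=2))
E
```

```text
14.65 [ 470.64400173 -317.13673292  113.03160532] [-3.14041104e+00 -1.50473017e-03  1.83616588e+00]
```

View pics/c.png

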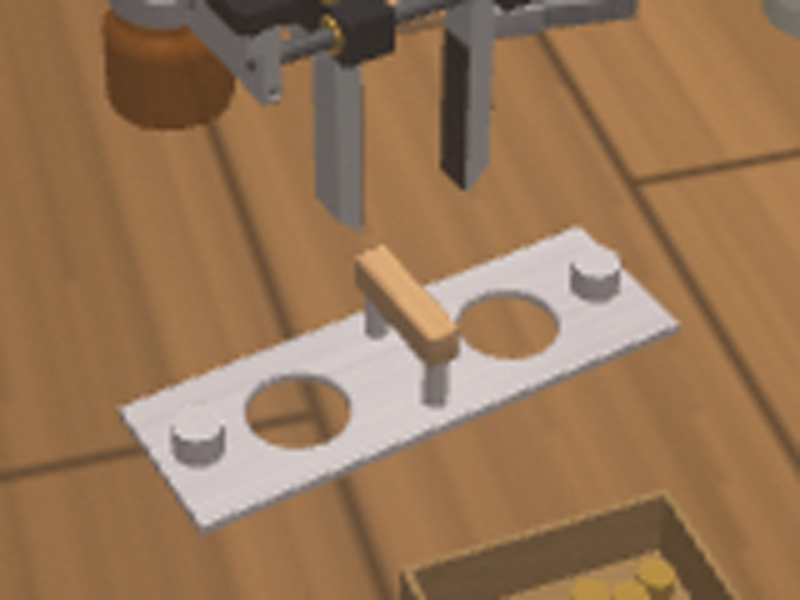

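>>> send_rows:
  plan:
    - {"travel":[0,0,25],"delta_rot":[0,0,0],"fingers":0}
    - {"travel":[0,0,25],"delta_rot":[0,0,0],"fingers":0}
    - {"travel":[0,0,24],"delta_rot":[0,0,0],"fingers":0}
    - {"travel":[0,0,0],"delta_rot":[0,0,0],"fingers":1}
    - {"travel":[0,0,0],"delta_rot":[0,0,0],"fingers":1}
    - {"travel":[0,0,0],"delta_rot":[0,0,0],"fingers":1}
    - {"travel":[0,0,0],"delta_rot":[0,0,0],"fingers":1}
    - {"travel":[0,0,0],"delta_rot":[0,0,0],"fingers":1}
  grip_force: 50

```text
clock: 15.7
eef_pos: [471.6, -317.7, 40.6]
eef_rot: [3.141, 0.001, 1.835]
wrist_force: [-0.9, 1.4, 7.7]
finger_gap: 15.3
```

>>> send_rows:
  plan:
    - {"travel":[0,0,-15],"delta_rot":[0,0,0],"fingers":1}
    - {"travel":[0,0,-30],"delta_rot":[0,0,0],"fingers":1}
    - {"travel":[0,0,-45],"delta_rot":[0,0,0],"fingers":1}
    - {"travel":[0,0,-40],"delta_rot":[0,0,0],"fingers":1}
    - {"travel":[0,0,-20],"delta_rot":[0,0,0],"fingers":1}
    - {"travel":[0,0,0],"delta_rot":[0,0,0],"fingers":1}

```text
clock: 16.45
eef_pos: [471.4, -317.6, 191.3]
eef_rot: [3.14, 0.002, 1.835]
wrist_force: [0.2, 0.5, -4.5]
finger_gap: 15.7
```

```bash
python3 - <<'E'
from h import *
s=manip.read_state();print(s["clock"],s["eef_pos"],s["eef_rot"],s["wrist_force"])
for n in("top","side"):
    for _ in range(2):
        c=camera(n)
        for k in("cover","cover_handle","hole_a"):
            for d in tip_of(k,n)[:2]:
                w=W(c,d["at"]); print(n,k,round(d["confidence"],2),w.round(1))
    if n=="side":
        p=px(c,[471,-318,190]);a=c["color"][p[1]-60:p[1]+60,p[0]-80:p[0]+80,::-1];cv2.imwrite("pics/d.png",cv2.resize(a,None,fx=5,fy=5,interpolation=2))
E
```

```text
16.45 [ 471.42963829 -317.58334188  191.28599752] [3.13990790e+00 2.27653833e-03 1.83549412e+00] [ 0.16459415  0.46165861 -4.48447529]
top cover 0.95 [ 471.2 -320.1  151.8]
top cover 0.36 [641.9 230.1  44.2]
top cover_handle 0.65 [466.3 126.   83.3]
top cover_handle 0.59 [ 471.5 -316.4  188.8]
top hole_a 0.61 [ 568.6 -290.6  151.7]
top cover 0.8 [ 471.3 -318.9  148.4]
top cover 0.16 [663.9 143.8  83.2]
top hole_a 0.85 [ 565.  -292.6  145.9]
top hole_a 0.68 [661.4 145.2  81.8]
side cover 0.75 [ 469.8 -319.9  151.2]
side cover 0.66 [439.  350.6   2.2]
side cover_handle 0.64 [ 472.9 -319.5  185. ]
side cover_handle 0.47 [ 560.8 -292.1  149.1]
side hole_a 0.95 [ 562.9 -290.8  147.6]
side hole_a 0.93 [ 372.3 -342.4  151.1]
side cover 0.94 [ 471.1 -320.4  150. ]
side cover_handle 0.65 [ 473.6 -318.3  184.3]
side hole_a 0.88 [ 375.8 -340.7  148.7]
side hole_a 0.86 [ 563.1 -291.1  146.9]
```

View pics/d.png

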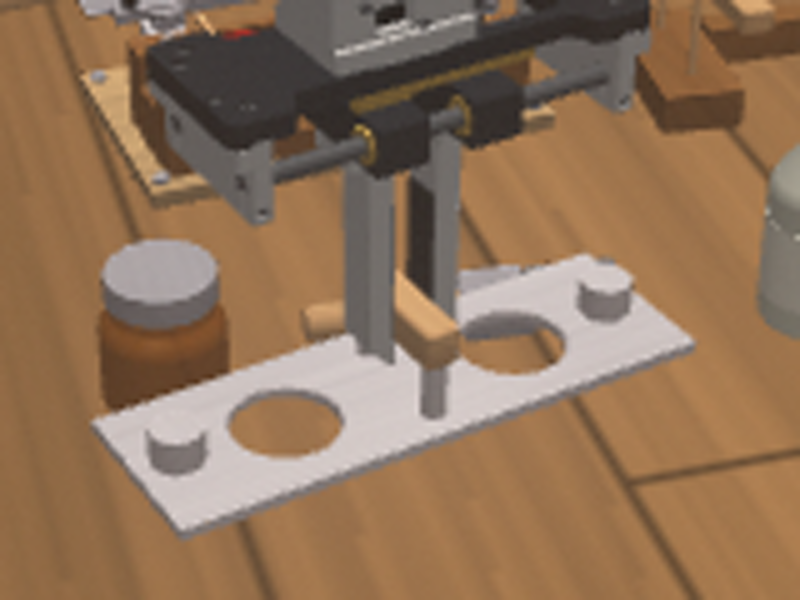

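>>> send_rows:
  plan:
    - {"travel":[41.3,20.7,0],"delta_rot":[0,0,0],"fingers":1}
    - {"travel":[41.3,20.7,0],"delta_rot":[0,0,0],"fingers":1}
    - {"travel":[41.3,20.7,0],"delta_rot":[0,0,0],"fingers":1}
    - {"travel":[41.3,20.7,0],"delta_rot":[0,0,0],"fingers":1}
    - {"travel":[41.3,20.7,0],"delta_rot":[0,0,0],"fingers":1}
    - {"travel":[41.3,20.7,0],"delta_rot":[0,0,0],"fingers":1}
    - {"travel":[41.3,20.7,0],"delta_rot":[0,0,0],"fingers":1}
    - {"travel":[41.3,20.7,0],"delta_rot":[0,0,0],"fingers":1}
    - {"travel":[41.3,20.7,0],"delta_rot":[0,0,0],"fingers":1}
    - {"travel":[41.3,20.7,0],"delta_rot":[0,0,0],"fingers":1}
    - {"travel":[0,0,15],"delta_rot":[0,0,4.8],"fingers":1}
    - {"travel":[0,0,15],"delta_rot":[0,0,4.8],"fingers":1}
    - {"travel":[0,0,15],"delta_rot":[0,0,0],"fingers":1}
    - {"travel":[0,0,0],"delta_rot":[0,0,0],"fingers":1}

```text
clock: 19.0
eef_pos: [562.5, 135.2, 143.3]
eef_rot: [-3.139, 0.0, 1.669]
wrist_force: [-0.3, -0.3, -3.8]
finger_gap: 15.3
```

```bash
python3 - <<'E'
from h import *
s=manip.read_state();print(s["clock"],s["eef_pos"],s["eef_rot"],s["wrist_force"])
for n in("top","side"):
    ob=[];oj=[]
    for _ in range(4):
        c=camera(n)
        for k in("cover","cover_handle","hole_a"):
            for d in tip_of(k,n):
                w=W(c,d["at"])
                if w[2]>88 and d["confidence"]>.3 and (np.hypot(w[0]-563,w[1]-134)<15)!=(k[0]=="h"): ob.append((k,w))
        for k in ("pin_near","pin_far","keeper_knob"):
            for d in tip_of(k,n)[:1]: oj.append((k,W(c,d["at"]).round(1),round(d["confidence"],2)))
    print(n,len(ob),fit(C,ob,(563,134,.1)).round(3)); print(oj)
    if n=="side":
        p=px(c,[563,134,90]);a=c["color"][p[1]-60:p[1]+60,p[0]-80:p[0]+80,::-1];cv2.imwrite("pics/e.png",cv2.resize(a,None,fx=5,fy=5,interpolation=2))
E
```

```text
19.0 [562.50173462 135.17252876 143.31330905] [-3.13948258e+00  1.68209503e-04  1.66942238e+00] [-0.26664581 -0.32650411 -3.76445501]
top 0 [5.63e+02 1.34e+02 1.00e-01]
[('pin_far', array([576.5, -75.4,   2.4]), 0.31), ('pin_near', array([441.7, 347.4,   3.9]), 0.68), ('keeper_knob', array([437.3, 348.1,   2.6]), 0.28)]
side 14 [5.61484e+02 1.35097e+02 9.20000e-02]
[('pin_near', array([466.6, 123.2,  79.1]), 0.81), ('pin_far', array([660. , 143.7,  79.5]), 0.81), ('keeper_knob', array([456.6, 202.6,  78.8]), 0.58), ('pin_near', array([467.3, 125.8,  80.6]), 0.94), ('pin_far', array([660.3, 143.4,  80.8]), 0.79), ('keeper_knob', array([456.7, 204.1,  74. ]), 0.44), ('pin_near', array([468. , 126. ,  81.7]), 0.6), ('pin_far', array([660.8, 144.2,  80.2]), 0.76), ('keeper_knob', array([458.3, 201.8,  73.6]), 0.45), ('pin_near', array([468.7, 126.5,  79.7]), 0.61), ('pin_far', array([661.1, 142.8,  81.4]), 0.65), ('keeper_knob', array([456.2, 203.2,  75.8]), 0.54)]
```

View pics/e.png

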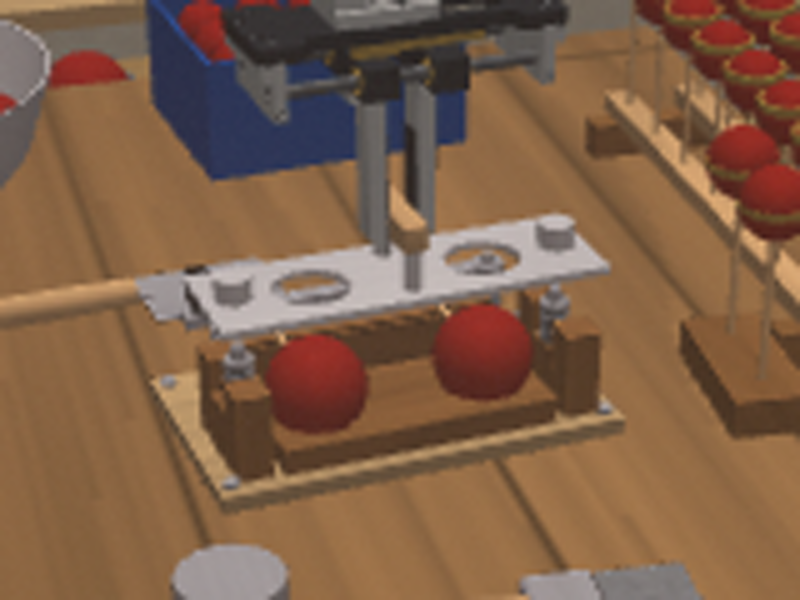

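>>> send_rows:
  plan:
    - {"travel":[-0.9,2.0,8],"delta_rot":[0,0,0],"fingers":1}
    - {"travel":[0,0,8],"delta_rot":[0,0,0],"fingers":1}
    - {"travel":[0,0,2],"delta_rot":[0,0,0],"fingers":1}
    - {"travel":[0,0,2],"delta_rot":[0,0,0],"fingers":1}
    - {"travel":[0,0,0],"delta_rot":[0,0,0],"fingers":1}

```text
clock: 22.42
eef_pos: [565.1, 134.7, 124.4]
eef_rot: [3.142, 0.0, 1.668]
wrist_force: [-1.1, 1.0, -3.6]
finger_gap: 15.7
```

>>> send_rows:
  plan:
    - {"travel":[0,0,1.5],"delta_rot":[0,0,0],"fingers":1}
    - {"travel":[0,0,1.5],"delta_rot":[0,0,0],"fingers":1}
    - {"travel":[0,0,1.5],"delta_rot":[0,0,0],"fingers":1}
    - {"travel":[0,0,0],"delta_rot":[0,0,0],"fingers":1}

```text
clock: 22.92
eef_pos: [565.0, 134.6, 119.8]
eef_rot: [-3.141, 0.0, 1.668]
wrist_force: [-0.4, -0.6, -3.2]
finger_gap: 15.7
```

>>> send_rows:
  plan:
    - {"travel":[0,0,1.5],"delta_rot":[0,0,0],"fingers":1}
    - {"travel":[0,0,1.5],"delta_rot":[0,0,0],"fingers":1}
    - {"travel":[0,0,1.5],"delta_rot":[0,0,0],"fingers":1}
    - {"travel":[0,0,0],"delta_rot":[0,0,0],"fingers":1}

```text
clock: 23.42
eef_pos: [564.9, 134.7, 115.3]
eef_rot: [-3.141, -0.0, 1.668]
wrist_force: [0.3, -0.0, -3.5]
finger_gap: 15.2
```

>>> send_rows:
  plan:
    - {"travel":[0,0,2],"delta_rot":[0,0,0],"fingers":1}
    - {"travel":[0,0,2],"delta_rot":[0,0,0],"fingers":1}
    - {"travel":[0,0,1.5],"delta_rot":[0,0,0],"fingers":1}
    - {"travel":[0,0,0],"delta_rot":[0,0,0],"fingers":1}

```text
clock: 23.92
eef_pos: [565.2, 134.8, 110.6]
eef_rot: [3.141, -0.0, 1.668]
wrist_force: [-3.7, 0.6, 6.2]
finger_gap: 15.8
```

>>> send_rows:
  plan:
    - {"travel":[0,0,1.5],"delta_rot":[0,0,0],"fingers":1}
    - {"travel":[0,0,1.5],"delta_rot":[0,0,0],"fingers":1}
    - {"travel":[0,0,1.5],"delta_rot":[0,0,0],"fingers":1}
    - {"travel":[0,0,0],"delta_rot":[0,0,0],"fingers":1}

```text
clock: 24.42
eef_pos: [565.2, 134.9, 106.7]
eef_rot: [3.141, -0.0, 1.668]
wrist_force: [-8.4, 0.8, 11.1]
finger_gap: 15.6
```

>>> send_rows:
  plan:
    - {"travel":[0.1,-1.0,0.5],"delta_rot":[0,0,0],"fingers":1}
    - {"travel":[0,0,1],"delta_rot":[0,0,0],"fingers":1}
    - {"travel":[0,0,0],"delta_rot":[0,0,0],"fingers":1}

```text
clock: 24.8
eef_pos: [565.0, 134.9, 106.5]
eef_rot: [3.138, -0.0, 1.668]
wrist_force: [-7.8, -0.1, 20.6]
finger_gap: 15.6
```

>>> send_rows:
  plan:
    - {"travel":[0,-0.5,0.7],"delta_rot":[0,0,0],"fingers":1}
    - {"travel":[0,0,0],"delta_rot":[0,0,0],"fingers":1}
    - {"travel":[0,0,0],"delta_rot":[0,0,0],"fingers":1}
    - {"travel":[0,0,0],"delta_rot":[0,0,0],"fingers":1}

```text
clock: 25.3
eef_pos: [565.0, 134.9, 106.5]
eef_rot: [3.136, -0.0, 1.668]
wrist_force: [-7.1, 0.1, 26.0]
finger_gap: 15.7
```

```bash
python3 - <<'E'
from h import *
s=manip.read_state();print(s["clock"],s["eef_pos"],s["eef_rot"],s["wrist_force"],s["moment"],s["finger_gap"])
c=camera("side");p=px(c,[563,134,80]);P=cloud(c);a=c["color"][p[1]-60:p[1]+60,p[0]-80:p[0]+80,::-1];cv2.imwrite("pics/f.png",cv2.resize(a,None,fx=5,fy=5,interpolation=2))
for x in(-112,-75,-25,25,75,112):
    q=px(c,[564+x*.9953+25*.0957,134.3+x*.0957-25*.995,71]);print(x,P[q[1],q[0]].round(1))
E
```

```text
25.3 [565.02371618 134.90125626 106.51669804] [ 3.13645413e+00 -3.15714225e-04  1.66790471e+00] [-7.11369019  0.05467019 25.97514217] [-0.1990249   1.45727508  0.08867398] 15.694668608816482
-112 [453.6  98.7  71.6]
-75 [491.3 102.   70.6]
-25 [540.5 101.8  73.1]
25 [591.2 114.   69.1]
75 [640.3 116.8  70.5]
112 [678.4 120.6  69.8]
```

View pics/f.png

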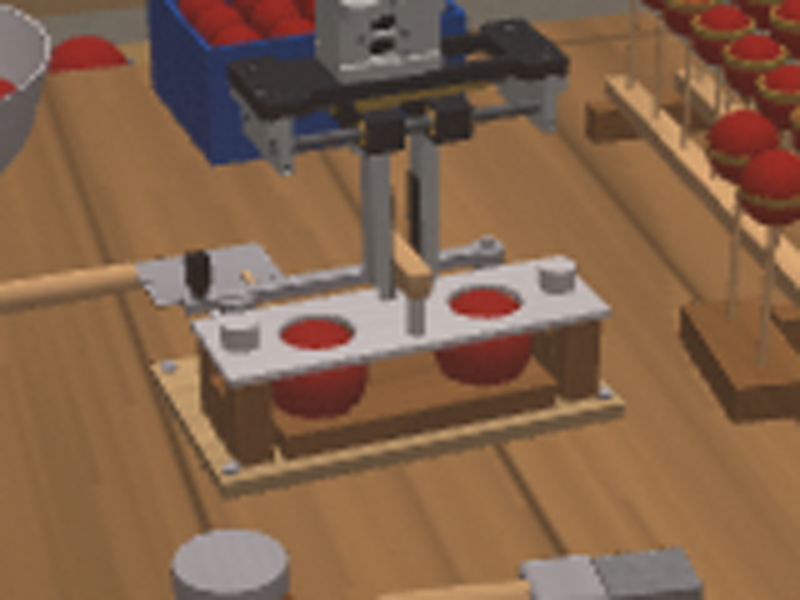

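```bash
python3 - <<'E'
from h import *
for n in("side","top"):
    c=camera(n);P=cloud(c).reshape(-1,3);d=P-[564,134.3,0];co,si=np.cos(.096),np.sin(.096)
    u=d[:,0]*co+d[:,1]*si;v=-d[:,0]*si+d[:,1]*co
    m=(abs(u)<112)&(abs(v)<34)&(abs(P[:,2]-71)<5)&(np.hypot(abs(u)-52,v)>26)&(np.hypot(abs(u)-98,v)>16)
    A=np.c_[u[m],v[m],np.ones(m.sum())];print(n,m.sum(),np.linalg.lstsq(A,P[m,2],rcond=None)[0].round(4))
    t=(abs(P[:,2])<6)&(abs(u)<300)&(abs(v)<400);A=np.c_[u[t],v[t],np.ones(t.sum())];print(" table",np.linalg.lstsq(A,P[t,2],rcond=None)[0].round(4))
E
```

```text
side 435 [-9.00000e-04 -1.20000e-03  7.12546e+01]
 table [-3.000e-04 -2.000e-04  3.377e-01]
top 2 [ 0.1094 -1.7676  0.0806]
 table [-5.000e-04  6.000e-04  9.153e-01]
```

The plate top reads 70.9 mm above the table and level (71 expected when on the stops), held with 26 N. I'll hand it in.

```bash
python3 -c "
from cell import manip
print(manip.sign_off())"
```

```text
the job is handed in; nothing more can be done
None
```

The job is handed in at about 25 s on the robot's clock, with the arm still gripping the cover and pressing it down.

- **Keeper:** I gripped the knob and swung the bar along its arc. It pulled itself in over the catch, then met a hard stop at about 19 N. The picture afterwards showed it shut over both sticks.
- **Cover:** I gripped the handle and lowered the cover over the pins. It dropped on with no contact force, met the springs about where expected, and stopped moving as the force rose to 26 N.
- **Last checks:** The side camera's depth puts the plate's top about 70.9 mm above the table and level to about 0.1 mm; 71 mm is fully down. Both baubles showed through the windows in their nests. The jar, brush, spatula and stand looked unmoved in the views I had.
- **What failed or disagreed:** A sideways force of about 7 N on the pins remained after two small shifts to ease it. The top camera could not check the cover, because the arm blocked its view.

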